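Load a bench scale with a lined mixing pot and tare its dial

TASK

Get the bench scale ready for a mixing session: stand the black paint tin, now on the scale's pan, upright on the cork mat, set the turquoise mixing pot upright in the middle of the pan, and nest every orange liner cup on the bench in it, one inside the other, each fully home, so that a spent one can be lifted out after each mix. Then, with the load standing free on the pan, turn the dial's bezel by its centre knob until the pointer reads zero. Set things down gently, so that the pan is never pushed to its stop, and leave the mask, the brush and the yellow jar where they are.

Things in the scene. Friction and masses are not known exactly. Their poses are not given: they have to be found in the camera images.
- scale: mechanical bench scale, fixed to the bench: grey housing 190 x 390 mm and 45 mm high; origin under its centre on the bench, z up. Its round pan lies 100 mm to its -y side, its round dial, face up, 100 mm to its +y side. The scale's position and yaw vary
- pan_centre (a point): centre of the upper face of the scale's pan, a flat steel disc of 164 mm diameter, about 73 mm above the bench when empty; it sinks on a spring by 10 mm per kg of load and meets its stop at 20 mm
- pan: the scale's pan; its origin lies on its axis 28 mm under its upper face (see pan_centre)
- bezel_knob (a point): grip point of the bezel's centre knob: a black bar 50 mm long, 16 mm thick and 28 mm high, upright on the axis of the dial; this point is on the axis, 8 mm below the bar's top, 79 mm above the bench. The bar's long side points at the zero mark, whose end of the bar carries a red dash. The bezel with its clear lens, a disc of 160 mm diameter, ends 20 mm below this point
- zero_mark (a point): outer part of the red zero mark on the white dial card, 62 mm from the dial's axis; the card turns together with bezel and knob
- pointer_tip (a point): tip of the long thin end of the black pointer under the lens (a short broad tail points the other way), 62 mm from the dial's axis; the pointer is moved by the pan only (a full turn for 2 kg, so 0.314 rad per 100 g), never by the bezel. It reads zero when it lies over the red mark; the black graduations are 50 g or 0.157 rad apart
- bezel (a joint): angle of bezel and dial card, rad, growing clockwise seen from above; at 0 the zero mark points along the scale's +x. It stays where it is left, with a light friction of 0.05 N m, and can be turned either way (from -6 to 7)
- pointer (a joint): angle of the pointer, rad, growing clockwise with load, measured from the scale's +x like bezel: the scale reads zero when the two are equal; about 0 with an empty pan
- pot: turquoise mixing pot, a round open tapered cup 72 mm high, 69 mm across the rim, 45 mm across the base, wall 2 mm, inner floor 24 mm up, with a foot flange of 74 mm diameter and 5 mm height; origin at the centre of its underside, z up; about 250 g
- liner1: orange plastic liner cup, the same tapered shape as the pot without the flange: 72 mm high, 69 mm across the rim, 45 mm across the base, wall 2 mm, inner floor 24 mm up; origin at the centre of its underside, z up; about 60 g. Nested fully home it stands 24 mm higher than the cup it is in, on that cup's inner floor, with about 2 mm of play. Three to five liners are present
- liner2: orange plastic liner cup, the same tapered shape as the pot without the flange: 72 mm high, 69 mm across the rim, 45 mm across the base, wall 2 mm, inner floor 24 mm up; origin at the centre of its underside, z up; about 60 g. Nested fully home it stands 24 mm higher than the cup it is in, on that cup's inner floor, with about 2 mm of play. Three to five liners are present
- liner3: orange plastic liner cup, the same tapered shape as the pot without the flange: 72 mm high, 69 mm across the rim, 45 mm across the base, wall 2 mm, inner floor 24 mm up; origin at the centre of its underside, z up; about 60 g. Nested fully home it stands 24 mm higher than the cup it is in, on that cup's inner floor, with about 2 mm of play. Three to five liners are present
- liner4: orange plastic liner cup, the same tapered shape as the pot without the flange: 72 mm high, 69 mm across the rim, 45 mm across the base, wall 2 mm, inner floor 24 mm up; origin at the centre of its underside, z up; about 60 g. Nested fully home it stands 24 mm higher than the cup it is in, on that cup's inner floor, with about 2 mm of play. Three to five liners are present
- liner5: orange plastic liner cup, the same tapered shape as the pot without the flange: 72 mm high, 69 mm across the rim, 45 mm across the base, wall 2 mm, inner floor 24 mm up; origin at the centre of its underside, z up; about 60 g. Nested fully home it stands 24 mm higher than the cup it is in, on that cup's inner floor, with about 2 mm of play. Three to five liners are present
- tin: closed black paint tin with a paper band, 60 mm diameter, 89 mm high, about 450 g; origin at the centre of its underside; starts on the pan
- mat: cork mat, fixed, 120 x 120 x 4 mm; origin at the centre of its underside
- mask: bystander: black long-beaked mask lying face up, about 190 x 130 x 80 mm; origin under the centre of the face
- brush: bystander: paint brush 200 mm long, lying
- jar: bystander: yellow jar, 64 mm diameter, 100 mm high
Things that resemble listed ones, but are neither listed nor needed, are in the scene too. Leave any blue look-alike of the liner2 alone.

How it is judged (in metres and radians):
On the way, in this order (a step that is already met when the one before it is completed fails the run):
1. the tin is off the pan, the pot stands in the middle of the pan and every liner is nested fully home in it, let go (horizontal distance between pot and pan_centre below 0.045 m and z of pot in the frame of pan_centre between -0.004 and 0.004 m and angle between each of pot, liner1, liner2, liner3, liner4, liner5's own z axis and vertical below 0.08 rad and z of liner1 in the frame of pot between 0.018 and 0.128 m and horizontal distance between each of liner1, liner2, liner3, liner4, liner5 and pot below 0.012 m and z of liner2 in the frame of pot between 0.018 and 0.128 m and z of liner3 in the frame of pot between 0.018 and 0.128 m and z of liner4 in the frame of pot between 0.018 and 0.128 m and z of liner5 in the frame of pot between 0.018 and 0.128 m and contact force between tin and pan below 0.05 N and contact force between the fingers and pan below 0.2 N and contact force between the fingers and pot below 0.2 N and contact force between the fingers and bezel below 0.2 N and contact force between the fingers and liner1 below 0.2 N and contact force between the fingers and liner2 below 0.2 N and contact force between the fingers and liner3 below 0.2 N and contact force between the fingers and liner4 below 0.2 N and contact force between the fingers and liner5 below 0.2 N), for 0.3 s.
2. the pointer reads zero with the load standing free on the pan (horizontal distance between pot and pan_centre below 0.045 m and z of pot in the frame of pan_centre between -0.004 and 0.004 m and angle between each of pot, liner1, liner2, liner3, liner4, liner5's own z axis and vertical below 0.08 rad and z of liner1 in the frame of pot between 0.018 and 0.128 m and horizontal distance between each of liner1, liner2, liner3, liner4, liner5 and pot below 0.012 m and z of liner2 in the frame of pot between 0.018 and 0.128 m and z of liner3 in the frame of pot between 0.018 and 0.128 m and z of liner4 in the frame of pot between 0.018 and 0.128 m and z of liner5 in the frame of pot between 0.018 and 0.128 m and contact force between tin and pan below 0.05 N and horizontal distance between pointer_tip and zero_mark below 0.005 m), for 0.3 s.
At the end, for the whole second after the job is handed in: tin upright on the mat, within 45 mm of its centre; pot upright on the pan, within 45 mm of its centre; every liner nested upright in it, 18 to 128 mm above it and within 12 mm of its axis; pointer tip within 5 mm of the zero mark; all at rest and let go (all of step 2 and horizontal distance between tin and mat below 0.045 m and z of tin in the frame of mat below 0.008 m and angle between tin's own z axis and vertical below 0.1 rad and contact force between the fingers and pan below 0.2 N and contact force between the fingers and pot below 0.2 N and contact force between the fingers and bezel below 0.2 N and contact force between the fingers and liner1 below 0.2 N and contact force between the fingers and liner2 below 0.2 N and contact force between the fingers and liner3 below 0.2 N and contact force between the fingers and liner4 below 0.2 N and contact force between the fingers and liner5 below 0.2 N and linear speed of each of pot, tin below 0.02 m/s and velocity of joint pointer between -0.1 and 0.1 rad/s); the robot touches nothing.
It fails at once if the pan is pushed to its stop (18.5 mm down) (z of pan in the frame of scale below 0.0265 m).
It fails at once if the mask is moved more than 30 mm (distance of mask from where it was at the start of the episode above 0.03 m).
It fails at once if the brush is moved more than 30 mm (distance of brush from where it was at the start of the episode above 0.03 m).
It fails at once if the jar is moved more than 30 mm (distance of jar from where it was at the start of the episode above 0.03 m).
Of liner1, liner2, liner3, liner4, liner5 only 3 to 5 are there at a start; the rules pass over those that are not, and their reading is None.
At some moment in a run one of liner1, liner2, liner3, liner4, liner5 may be knocked a few centimetres aside while the robot is not near it.
It also fails if it takes over 210 s, if anything falls off the work surface, if the arm or the gripper's body presses on something with over 40 N, if the wrist force passes 120 N, or if a joint passes its speed limit or range.

ROBOT

A 6-joint arm with a two-finger parallel gripper is mounted at the origin on the work surface. World frame = base frame: x ahead of the robot, y to its left, z up, the work surface at z = 0. Lengths are in mm, angles in rad, forces in N, time in s.
With the tool pointing down it reaches from about 350 to 975 mm from the base axis. Payload 7.1 kg.
Tool frame: the origin (TCP) lies between the finger pads; the fingertips stand 17 mm ahead of it and the grasp point (between the pads) lies 2 mm behind it (tip_reach is the y of the fingertips in the tool frame, in mm); y points along the fingers, x is the direction in which the jaws open and shut, and the axes are right-handed (so a half turn about y gives the same grasp; the last joint's range is limited). The gripper opens to 88 mm and grips with 3 to 60 N. Pads are 20 mm wide; open, the fingers measure 115 mm over their backs; the gripper's body (75 mm by 178 mm) begins 61 mm behind the grasp point.
Start: joints at [1.115, 0.423, 1.63, -0, 1.089, -0.019], TCP at [264.369, 566.316, 239.675] pointing down, gripper open.
Joint ranges: [-3, 3], [-0.9, 2.11], [0.09, 2.58], [-1.31, 4.45], [0.11, 2.69], [-2.54, 2.54]. Speed limits (rad/s): [2.39, 2.39, 3.01, 3.14, 3.14, 3.14].

INTERFACE

Orientations are given as a rotation vector (axis times angle).
In Python, from workcell import get_obs, get_image, camera_model, close_job, silhouettes, tip_of, tip_reach gives the robot as it stands. The module is installed in compiled form; this text tells all that it offers.
- The arm moves only by the tool arm_command, never from a script. Its argument "targets" is a list of rows, each a list of 4 numbers: the shift along the tool's x, y, z in mm, then the turn about the tool's y in rad. A call has 1 to 20 rows; each row shifts and turns the commanded pose from where the row before left it, along the tool's axes as they then stand; what a row does not reach is not made up. A row lasts 1/12 s, in which the tool goes at most 41.7 mm and 7.16 degrees, less where a joint would pass 70% of its speed; a pose out of reach is approached as far as the arm can. A call is refused whole if a number of a shift passes 41.7 or a number of a turn 0.125, either way. A call with a gripper value outside its range is refused whole. "gripper" is the opening in per cent of the stroke, from 0 (shut) to 100 (fully open), set as the call begins (left out, the last holds). The fingers move at their own pace and stop on an object; the grip force is fixed at half the most. Time passes only in rows, so rows that do not move let the fingers close. It gives the time, the measured TCP pose, the force and the opening at its end, in the units of the state.
- get_obs(): the state, without advancing time (a new reading comes with each control period).
- get_image(name): name is "scene" or "top" or "wrist"; returns the picture (480x640x3 uint8, blue, green, red); there is no depth.
- camera_model(name): a dict with "mtx" (3x3 intrinsics, pixels), "position" and "orientation" of the camera in the world. Camera axes: x right, y up, looking along -z (the intrinsics and any distortion apply to the point x, -y, -z); pixel columns grow to the right and rows downward; lengths in mm; the calibration is good to about 2 mm. A picture is of the moment at which its call begins: read the wrist's pose just before it. camera_model takes no time and is no camera call; for the wrist camera it gives the pose at the moment of the call.
- close_job(): hands the job in, once; it reports no verdict.
Trained networks look in the newest picture that a camera, given by its name, has taken for a name from the list of things; names that differ only in an ending like _2 or _b are one class to them, and where a whole thing is asked for, a point or a joint stands for the part that bears it (a point fixed in the world has none). Each returns a list of dicts, best first, with "conf" (0 to 1); they miss things now and then, are a little off and sometimes report something else, mostly with a low value. They report only what shows in the picture. A call takes as long as a camera call. They do not tell look-alikes from the thing itself.
- silhouettes(camera, thing): "pixels" (480x640 bool, what is visible of it) and "at" ([column, row] in pixels, amid what is visible of it).
- tip_of(camera, thing): "at" ([column, row] in pixels: a listed point, or the origin of a listed thing).
The state is a dict: "t": time; "qpos": joint angles; "qvel": joint speeds; "joint_torque": joint torques, N m; "ee_pos": TCP position; "orientation": TCP orientation; "ft_force": force on the tool from outside, world axes, zero at the start; "moment": the same for the moment, N m; "width": finger opening in mm.
Only numpy, scipy, OpenCV 4.12 (cv2) and the standard library are available. Lean on these libraries where they do the work, as an engineer would, in place of code of your own. Each camera call takes 0.05 s, during which the arm holds its last target. There are 200 camera calls.

## Working session

There is one attempt and no reset: what is moved stays moved. The work goes in short steps, Python scripts to look and compute and a tool call to move; the robot and the scene stay as the last step left them, time stands still between calls to the robot, and variables do not carry over. Pictures are saved under pics/ and viewed, about 12 in all and at most 16, crops included, and the job is handed in when it is done.

Besides the shell and the picture viewer there is one more tool, called after "Call:" as a command line: name --pt "numbers of a row" for each row, then --argument value for the rest. arm_command: Moves the arm, as the interface text tells. Its arguments: {"type":"object","properties":{"targets":{"type":"array","items":{"type":"array","items":{"type":"number"}}},"gripper":{"type":"number"}},"required":["targets"]}

```bash
mkdir -p pics; cat > h.py <<'E'
import numpy as np, cv2
from scipy.spatial.transform import Rotation as R
from workcell import *
def cam(n):
    m=camera_model(n); o=np.array(m["orientation"],float)
    r=R.from_rotvec(o).as_matrix() if o.size==3 else (o if o.shape==(3,3) else R.from_quat(o).as_matrix())
    return np.array(m["mtx"]),np.array(m["position"]),r,m
def ray(n,px,z):
    K,p,r,m=cam(n); d=m.get("distortion",m.get("dist"))
    u=cv2.undistortPoints(np.array([[px]],float),K,None if d is None else np.array(d,float)).ravel()
    v=r@np.array([u[0],-u[1],-1]); return p+v*(z-p[2])/v[2]
def proj(n,P):
    K,p,r,m=cam(n); c=r.T@(np.array(P,float)-p); c=np.array([c[0],-c[1],-c[2]]); d=m.get("distortion",m.get("dist"))
    return cv2.projectPoints(c.reshape(1,3),np.zeros(3),np.zeros(3),K,None if d is None else np.array(d,float))[0].ravel()
E
python3 - <<'E'
from h import *
for n in("top","scene"): 
    cv2.imwrite(f"pics/{n}0.png",get_image(n)); print(camera_model(n))
    for t in("pan_centre","bezel_knob","zero_mark","pointer_tip","pot","liner1","tin","mat","mask","brush","jar","scale"):
        print(n,t,[(np.round(a["at"]).tolist(),round(a["conf"],2)) for a in tip_of(n,t)])
print(get_obs())
E
```

```text
{'mtx': array([[479.6583172 ,   0.        , 322.77813197],
       [  0.        , 479.6583172 , 231.01164978],
       [  0.        ,   0.        ,   1.        ]]), 'position': array([ 383.98506264,  -11.66266664, 1313.67653911]), 'orientation': array([ 0.06812082, -0.10274923, -1.59608725])}
top pan_centre [([267.0, 214.0], 0.81), ([390.0, 149.0], 0.7)]
top bezel_knob [([192.0, 232.0], 0.87), ([181.0, 251.0], 0.59), ([423.0, 259.0], 0.32), ([342.0, 200.0], 0.19)]
top zero_mark [([177.0, 255.0], 0.7), ([266.0, 218.0], 0.53), ([384.0, 256.0], 0.2)]
top pointer_tip []
top pot [([387.0, 222.0], 0.55)]
top liner1 [([431.0, 217.0], 0.84), ([464.0, 213.0], 0.8), ([346.0, 257.0], 0.76), ([475.0, 268.0], 0.73)]
top tin []
top mat [([339.0, 200.0], 0.93), ([395.0, 150.0], 0.48)]
top mask [([163.0, 326.0], 0.88)]
top brush [([392.0, 148.0], 0.72), ([340.0, 200.0], 0.29)]
top jar [([250.0, 157.0], 0.91)]
top scale [([233.0, 225.0], 0.88)]
{'mtx': array([[478.35953786,   0.        , 322.19993567],
       [  0.        , 478.35953786, 233.13339531],
       [  0.        ,   0.        ,   1.        ]]
[... 739 characters left out ...]
46.0, 267.0], 0.36)]
scene scale [([379.0, 297.0], 0.85)]
{'t': 1.3, 'qpos': array([ 1.11501743e+00,  4.23114243e-01,  1.62988454e+00,  6.82066617e-07,
        1.08860920e+00, -1.90191320e-02]), 'qvel': array([ 0.00045807,  0.00094327, -0.00102556,  0.0008989 , -0.00210642,
        0.00088622]), 'joint_torque': array([-7.24759921e-04, -5.44593287e+01, -2.74045444e+01,  6.42898679e-02,
        1.67590182e-02, -1.77183068e-05]), 'ee_pos': array([264.36115751, 566.32566209, 239.67224865]), 'orientation': array([-1.38473765, -0.88174396,  0.88176595]), 'ft_force': array([-0.14077419, -0.15965355, -0.33791566]), 'moment': array([ 0.02899042,  0.02291704, -0.02375894]), 'width': 87.64457995110304}
```

View pics/top0.png

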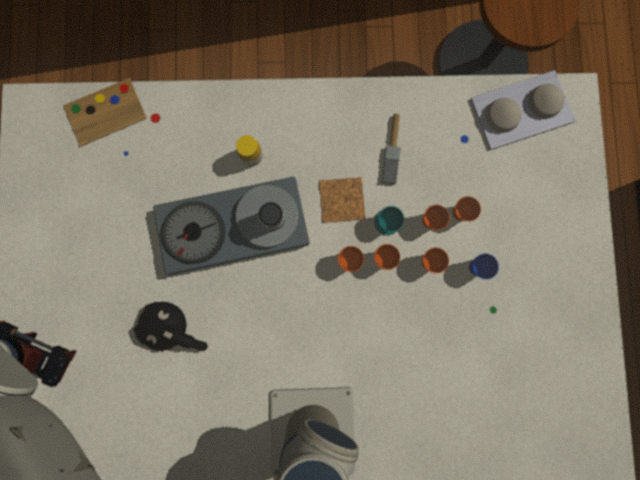

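View pics/scene0.png

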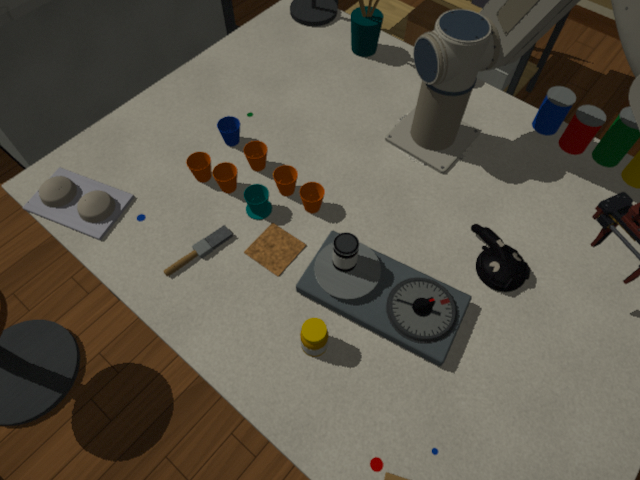

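```bash
python3 - <<'E'
from h import *
o=get_obs(); r=R.from_rotvec(o["orientation"]).as_matrix(); print("tool axes cols\n",r.round(3))
for n in("top","scene"):
    get_image(n)
    for t,z in(("liner1",36),("pot",36),("tin",112),("jar",50),("mask",30),("brush",8)):
        for a in silhouettes(n,t):
            ys,xs=np.nonzero(a["pixels"]); 
            if a["conf"]<.3 or len(xs)==0: continue
            print(n,t,round(a["conf"],2),np.round(a["at"]).tolist(),"xy",ray(n,[xs.mean(),ys.mean()],z)[:2].round(),len(xs))
for n,px,z,l in(("top",[267,214],70,"pan"),("scene",[346,266],70,"pan"),("top",[192,232],79,"knob"),("scene",[424,303],79,"knob"),("top",[339,200],0,"mat"),("scene",[275,252],0,"mat"),("scene",[344,261],68,"tin"),("top",[233,225],0,"scale"),("scene",[379,297],0,"scale"),("scene",[443,299],56,"zero"),("top",[177,255],56,"zero")):
    print(l,n,ray(n,px,z)[:2].round())
for p in([313,208],[286,191],[258,165],[226,188],[204,178],[232,142],[260,210]): print("scene origin z0",p,ray("scene",p,0)[:2].round())
im=np.hstack([cv2.resize(get_image("top")[170:300,310:520],None,fx=2.5,fy=2.5,interpolation=2)])
im2=cv2.resize(get_image("scene")[100:240,170:370],None,fx=2.6,fy=2.6,interpolation=2)
w=max(im.shape[1],im2.shape[1]); pad=lambda a:cv2.copyMakeBorder(a,0,0,0,w-a.shape[1],0)
v=np.vstack([pad(im),pad(im2)]); v=cv2.resize(v,None,fx=.85,fy=.85); print(v.shape); cv2.imwrite("pics/crop1.png",v)
E
```

```text
tool axes cols
 [[ 0.423 -0.    -0.906]
 [ 0.906 -0.     0.423]
 [-0.    -1.     0.   ]]
top liner1 0.89 [470.0, 212.0] xy [ 570. -433.] 588
top liner1 0.86 [431.0, 261.0] xy [ 435. -339.] 534
top liner1 0.76 [481.0, 268.0] xy [ 416. -470.] 592
top liner1 0.7 [346.0, 258.0] xy [ 446. -113.] 549
top liner1 0.65 [435.0, 218.0] xy [ 550. -347.] 545
top liner1 0.58 [388.0, 256.0] xy [ 450. -211.] 548
top pot 0.92 [388.0, 223.0] xy [ 546. -219.] 666
top pot 0.55 [393.0, 157.0] xy [ 726. -235.] 758
top tin 0.65 [270.0, 219.0] xy [555.  89.] 578
top tin 0.52 [341.0, 199.0] xy [593. -89.] 1765
top jar 0.85 [247.0, 154.0] xy [743. 153.] 613
top jar 0.33 [340.0, 200.0] xy [603. -94.] 1836
top mask 0.61 [165.0, 330.0] xy [278. 379.] 2315
top mask 0.36 [431.0, 263.0] xy [ 435. -341.] 570
top brush 0.61 [392.0, 158.0] xy [ 728. -240.] 698
scene liner1 0.9 [287.0, 181.0] xy [ 440. -211.] 567
scene liner1 0.89 [225.0, 177.0] xy [ 543. -347.] 601
scene liner1 0.79 [255.0, 155.0] xy [ 430. -338.] 573
scene liner1 0.69 [315.0, 197.0] xy [ 438. -115.] 623
scene liner1 0.61 [202.0, 164.0] xy [ 563. -433
[... 154 characters left out ...]
.] 874
scene jar 0.81 [315.0, 338.0] xy [745. 153.] 921
scene mask 0.93 [497.0, 263.0] xy [285. 385.] 2327
scene brush 0.94 [204.0, 249.0] xy [ 739. -241.] 870
pan top [567. 104.]
pan scene [563. 101.]
knob top [524. 296.]
knob scene [526. 302.]
mat top [612. -90.]
mat scene [620. -90.]
tin scene [554.  88.]
scale top [550. 204.]
scale scene [547. 199.]
zero scene [477. 329.]
zero top [467. 341.]
scene origin z0 [313, 208] [ 447. -105.]
scene origin z0 [286, 191] [ 451. -203.]
scene origin z0 [258, 165] [ 433. -332.]
scene origin z0 [226, 188] [ 555. -343.]
scene origin z0 [204, 178] [ 571. -418.]
scene origin z0 [232, 142] [ 419. -457.]
scene origin z0 [260, 210] [ 548. -214.]
(586, 446, 3)
```

View pics/crop1.png

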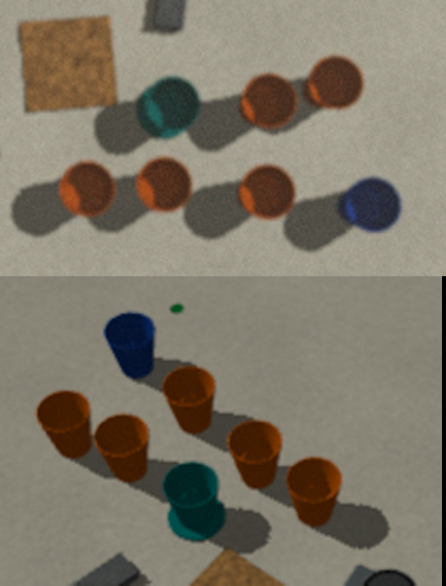

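Call:
arm_command --pt "0 0 0 0.12" --pt "0 0 0 0.12" --pt "0 0 0 0.12" --pt "0 0 0 0.12" --pt "0 0 0 0.12" --pt "0 0 0 0.12" --pt "0 0 0 0.12" --pt "0 0 0 0.12" --pt "0 0 0 0.12" --pt "0 0 0 0.054" --gripper 100

```text
t: 2.93
ee_pos: [264.4, 566.3, 239.7]
orientation: [-1.571, 0.005, -0.005]
ft_force: [0.7, -0.3, 0.8]
width: 87.6
```

Call:
arm_command --pt "14.5 0 -24 0" --pt "14.5 0 -24 0" --pt "14.5 0 -24 0" --pt "14.5 0 -24 0" --pt "14.5 0 -24 0" --pt "14.5 0 -24 0" --pt "14.5 0 -24 0" --pt "14.5 0 -24 0" --pt "14.5 0 -24 0" --pt "14.5 0 -24 0" --pt "14.5 0 -24 0" --pt "14.5 0 -24 0" --pt "14.5 0 -24 0" --pt "14.5 0 -24 0" --pt "14.5 0 -24 0" --pt "14.5 0 -24 0" --pt "14.5 0 -24 0" --pt "14.5 0 -24 0" --pt "14.5 0 -24 0" --pt "14.5 0 -24 0"

```text
t: 4.6
ee_pos: [555.0, 85.0, 239.8]
orientation: [-1.571, -0.0, -0.0]
ft_force: [1.4, -0.0, 0.2]
width: 87.8
```

```bash
python3 - <<'E'
from h import *
o=get_obs(); print(o["ee_pos"].round(1),o["t"],R.from_rotvec(o["orientation"]).as_matrix().round(3).tolist())
print(camera_model("wrist"))
cv2.imwrite("pics/w1.png",get_image("wrist"))
for t,z in(("tin",112),("pan_centre",68.5),("bezel_knob",79)):
    print(t,[(a["conf"],a["at"],ray("wrist",a["at"],z).round(1)) for a in tip_of("wrist",t)])
print([(a["conf"],a["at"],ray("wrist",a["at"],157).round(1)) for a in silhouettes("wrist","tin")])
print(proj("wrist",[554,88,157]))
E
```

```text
[555.   85.  239.8] 4.6 [[1.0, 0.0, 0.0], [-0.0, 0.0, 1.0], [0.0, -1.0, 0.0]]
{'mtx': array([[407.31442353,   0.        , 312.62771963],
       [  0.        , 407.31442353, 252.37866533],
       [  0.        ,   0.        ,   1.        ]]), 'position': array([554.8628667 , 152.59552552, 386.39332064]), 'orientation': array([-2.48766699e-01, -1.29942462e-04,  1.35296039e-03])}
tin [(0.92, [312.0, 230.4], array([555.9,  96.9, 112. ]))]
pan_centre [(0.75, [326.8, 210.1], array([566.2, 106. ,  68.5]))]
bezel_knob []
[(0.81, [314.8, 255.7], array([555.1,  94. , 157. ]))]
[312.9063829  265.54048626]
```

View pics/w1.png

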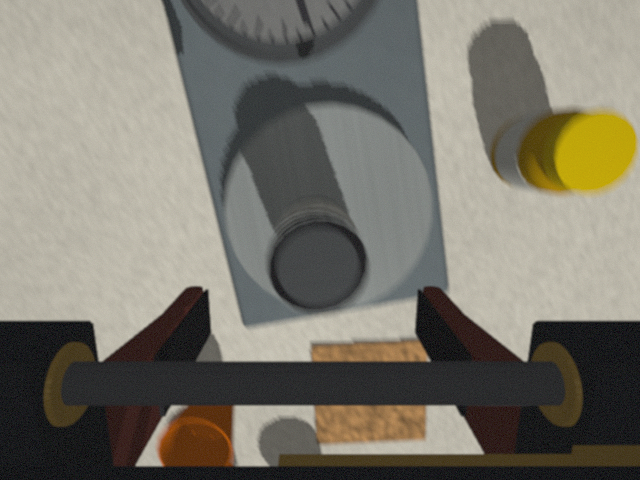

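Call:
arm_command --pt "2.5 10 3 0" --pt "0 20 0 0" --pt "0 25 0 0" --pt "0 25 0 0" --pt "0 20 0 0" --pt "0 15 0 0" --pt "0 7 0 0" --pt "0 0 0 0"

```text
t: 5.52
ee_pos: [555.3, 90.2, 115.7]
orientation: [-1.571, 0.002, 0.004]
ft_force: [-0.6, 0.5, -0.1]
width: 87.7
```

Call:
arm_command --pt "0 0 0 0" --pt "0 0 0 0" --pt "0 0 0 0" --pt "0 0 0 0" --pt "0 0 0 0" --pt "0 0 0 0" --pt "0 0 0 0" --pt "0 0 0 0" --gripper 0

```text
t: 6.18
ee_pos: [557.1, 89.3, 117.9]
orientation: [-1.571, -0.0, -0.001]
ft_force: [0.2, 0.8, 0.8]
width: 59.5
```

Call:
arm_command --pt "0 -8 0 0" --pt "0 -20 0 0" --pt "0 -20 0 0" --pt "6 0 -18 0" --pt "6 0 -18 0" --pt "6 0 -18 0" --pt "6 0 -18 0" --pt "6 0 -18 0" --pt "6 0 -18 0" --pt "6 0 -18 0" --pt "6 0 -18 0" --pt "6 0 -18 0" --pt "5 0 -17 0" --pt "0 20 0 0" --pt "0 25 0 0" --pt "0 25 0 0" --pt "0 20 0 0" --pt "0 10 0 0" --pt "0 0 0 0"

```text
t: 7.77
ee_pos: [613.7, -89.4, 63.1]
orientation: [-1.57, 0.004, 0.004]
ft_force: [-1.3, 0.3, -3.7]
width: 59.8
```

Call:
arm_command --pt "0 5 0 0" --pt "0 4 0 0" --pt "0 2 0 0" --pt "0 0 0 0" --pt "0 0 0 0"

```text
t: 8.18
ee_pos: [616.2, -89.7, 55.3]
orientation: [-1.571, -0.001, -0.001]
ft_force: [0.0, 0.0, -3.4]
width: 59.8
```

Call:
arm_command --pt "0 1 0 0" --pt "0 1 0 0" --pt "0 0 0 0" --pt "0 0 0 0"

```text
t: 8.52
ee_pos: [616.4, -89.8, 54.2]
orientation: [-1.571, -0.001, -0.001]
ft_force: [-3.3, -0.2, 5.7]
width: 59.8
```

Call:
arm_command --pt "0 0 0 0" --pt "0 0 0 0" --pt "0 0 0 0" --pt "0 0 0 0" --gripper 100

```text
t: 8.85
ee_pos: [616.2, -89.8, 52.9]
orientation: [-1.571, -0.001, -0.001]
ft_force: [-0.4, 0.6, -0.8]
width: 82.7
```

Call:
arm_command --pt "0 -10 0 0" --pt "0 -25 0 0" --pt "0 -30 0 0" --pt "0 -30 0 0" --pt "0 -30 0 0" --pt "-10 -10 -16 0" --pt "-10 0 -20 0" --pt "-10 0 -20 0" --pt "-10 0 -20 0" --pt "-10 0 -20 0" --pt "-10 0 -20 0" --pt "-8 0 -12 0" --pt "0 0 0 0" --pt "0 0 0 0"

```text
t: 10.02
ee_pos: [547.7, -218.0, 188.1]
orientation: [-1.571, 0.001, -0.002]
ft_force: [-0.3, 0.5, 0.4]
width: 87.8
```

```bash
python3 - <<'E'
from h import *
print(get_obs()["ee_pos"].round(1)); cv2.imwrite("pics/w2.png",get_image("wrist"))
print([(a["conf"],a["at"],ray("wrist",a["at"],0).round(1)) for a in tip_of("wrist","pot")])
for t in("pot","liner1","tin"):
  for a in silhouettes("wrist",t):
    ys,xs=np.nonzero(a["pixels"]); print(t,a["conf"],xs.min(),xs.max(),ys.min(),ys.max(),ray("wrist",[(xs.min()+xs.max())/2,ys.max()],72).round(1))
print(proj("wrist",[548,-218,72]))
E
```

```text
[ 547.7 -218.   188.1]
[(0.61, [313.6, 237.6], array([ 549.1, -221.7,    0. ]))]
pot 0.73 263 365 191 304 [ 549.3 -252.6   72. ]
liner1 0.98 268 361 343 453 [ 550.1 -373.1   72. ]
liner1 0.91 332 363 436 453 [ 575.2 -373.    72. ]
liner1 0.88 85 209 18 139 [ 445.3 -143.5   72. ]
liner1 0.84 110 219 183 284 [ 447.9 -238.3   72. ]
liner1 0.74 163 192 458 465 [ 445.2 -384.2   72. ]
liner1 0.55 151 213 344 444 [ 450.1 -365.3   72. ]
tin 0.67 365 496 0 107 [ 619.8 -124.3   72. ]
[312.23924759 255.47494481]
```

View pics/w2.png

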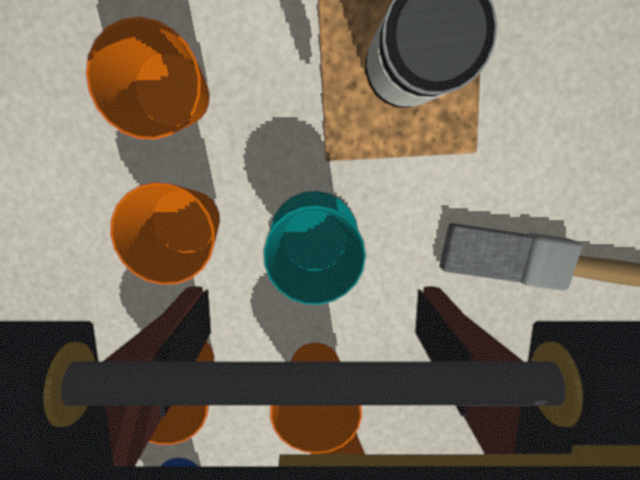

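Call:
arm_command --pt "1.5 15 0 0" --pt "0 25 0 0" --pt "0 25 0 0" --pt "0 25 0 0" --pt "0 20 0 0" --pt "0 12 0 0" --pt "0 4 0 0" --pt "0 0 0 0"

```text
t: 10.93
ee_pos: [549.2, -217.2, 60.9]
orientation: [-1.57, 0.001, 0.002]
ft_force: [-0.4, -0.1, 0.1]
width: 87.9
```

Call:
arm_command --pt "0 0 0 0" --pt "0 0 0 0" --pt "0 0 0 0" --pt "0 0 0 0" --pt "0 0 0 0" --pt "0 0 0 0" --gripper 0

```text
t: 11.43
ee_pos: [549.8, -217.9, 62.9]
orientation: [-1.571, -0.001, -0.001]
ft_force: [-1.1, 0.8, 6.4]
width: 67.6
```

```bash
python3 - <<'E'
from h import *
from scipy.optimize import minimize
# rim centres seen from TCP [547.7,-218,188.1]; ray offset by known camera offset from current pose
o=get_obs()["ee_pos"]; d=np.array([547.7,-218,188.1])-o
for n,px in(("A",[144,77]),("B",[163,233]),("pot",[314,255])):
    print(n,(ray("wrist",px,72-d[2])+d).round(1))
E
```

```text
A [ 446.5 -108.8   72. ]
B [ 449.4 -204.2   72. ]
pot [ 548.7 -219.    72. ]
```

Call:
arm_command --pt "0 -10 0 0" --pt "0 -25 0 0" --pt "0 -30 0 0" --pt "0 -30 0 0" --pt "0 -25 0 0" --pt "1.3 -10 27 0" --pt "1.3 0 27 0" --pt "1.3 0 27 0" --pt "1.3 0 27 0" --pt "1.3 0 27 0" --pt "1.3 0 27 0" --pt "1.3 0 27 0" --pt "1.3 0 27 0" --pt "1.3 0 27 0" --pt "1.3 0 27 0" --pt "1.3 0 27 0" --pt "1.7 0 26 0" --pt "0 0 0 0" --pt "0 0 0 0"

```text
t: 13.02
ee_pos: [565.2, 106.4, 192.1]
orientation: [-1.571, -0.002, 0.002]
ft_force: [-0.9, -0.4, -2.7]
width: 67.5
```

Call:
arm_command --pt "0 15 0 0" --pt "0 15 0 0" --pt "0 12 0 0" --pt "0 6 0 0" --pt "0 4 0 0" --pt "0 2 0 0" --pt "0 0 0 0" --pt "0 0 0 0"

```text
t: 13.68
ee_pos: [565.7, 105.2, 138.1]
orientation: [-1.571, -0.0, -0.001]
ft_force: [0.4, -0.1, -2.0]
width: 67.5
```

Call:
arm_command --pt "0 2 0 0" --pt "0 1.5 0 0" --pt "0 1.5 0 0" --pt "0 1 0 0" --pt "0 0 0 0" --pt "0 0 0 0"

```text
t: 14.18
ee_pos: [566.0, 105.4, 132.1]
orientation: [-1.571, -0.001, -0.001]
ft_force: [1.0, 1.0, 1.8]
width: 67.8
```

Call:
arm_command --pt "0 0 0 0" --pt "0 0 0 0" --pt "0 0 0 0" --pt "0 0 0 0" --pt "0 -10 0 0" --pt "0 -20 0 0" --pt "0 -30 0 0" --pt "0 -30 0 0" --pt "0 -30 0 0" --pt "0 0 0 0" --pt "0 0 0 0" --gripper 100

```text
t: 15.1
ee_pos: [566.4, 105.5, 254.2]
orientation: [-1.57, -0.003, -0.003]
ft_force: [0.4, -0.0, 0.2]
width: 87.7
```

```bash
python3 - <<'E'
from h import *
print(get_obs()["ee_pos"].round(1)); cv2.imwrite("pics/w3.png",get_image("wrist"))
print([(a["conf"],a["at"],ray("wrist",a["at"],70.5).round(1)) for a in tip_of("wrist","pot")])
print([(a["conf"],a["at"],ray("wrist",a["at"],70.5).round(1)) for a in tip_of("wrist","pan_centre")])
print(proj("wrist",[566,105,142.5]),proj("wrist",[566,105,70.5]))
E
```

```text
[566.4 105.5 254.2]
[(0.69, [306.1, 235.7], array([559.1, 103.7,  70.5]))]
[]
[315.50094504 256.88970565] [315.11485082 234.24533363]
```

View pics/w3.png

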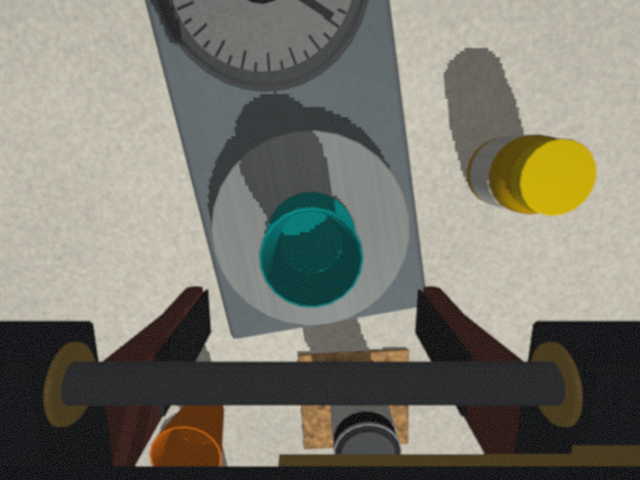

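Call:
arm_command --pt "-12 0 -21.5 0" --pt "-12 0 -21.5 0" --pt "-12 0 -21.5 0" --pt "-12 0 -21.5 0" --pt "-12 0 -21.5 0" --pt "-12 10 -21.5 0" --pt "-12 15 -21.5 0" --pt "-12 15 -21.5 0" --pt "-12 15 -21.5 0" --pt "-11 12 -22 0" --pt "0 0 0 0" --pt "0 0 0 0"

```text
t: 16.25
ee_pos: [444.8, -110.5, 183.2]
orientation: [-1.57, 0.005, 0.001]
ft_force: [-0.6, -0.5, 0.4]
width: 88.0
```

```bash
cat > look.py <<'E'
from h import *
o=get_obs()["ee_pos"]; print(o.round(1),get_obs()["t"]); get_image("wrist")
e=proj("wrist",[o[0],o[1],72])
for a in silhouettes("wrist","liner1"):
    ys,xs=np.nonzero(a["pixels"])
    if abs(a["at"][0]-e[0])<60 and abs(a["at"][1]-e[1])<70:
        h=cv2.fitEllipse(cv2.convexHull(np.c_[xs,ys].astype(np.int32)))
        print(round(a["conf"],2),"rim x,y",ray("wrist",[(xs.min()+xs.max())/2,0+e[1]],72)[0].round(1),(ray("wrist",[e[0],ys.max()],72)[1]+34.5).round(1),"diam",round((xs.max()-xs.min())/407*(camera_model("wrist")["position"][2]-72),1))
print([(round(a["conf"],2),ray("wrist",a["at"],0)[:2].round(1)) for a in tip_of("wrist","liner1")])
E
python3 look.py
```

```text
[ 444.8 -110.5  183.2] 16.25
0.95 rim x,y 448.7 -109.6 diam 66.2
[(0.95, array([ 451.6, -206.7])), (0.7, array([ 439.4, -334.4])), (0.57, array([ 449.5, -109.5]))]
```

Call:
arm_command --pt "1.5 10 0.5 0" --pt "0 25 0 0" --pt "0 25 0 0" --pt "0 25 0 0" --pt "0 18 0 0" --pt "0 8 0 0" --pt "0 4 0 0" --pt "0 0 0 0" --pt "0 0 0 0"

```text
t: 17.15
ee_pos: [448.5, -109.6, 70.2]
orientation: [-1.571, -0.001, -0.0]
ft_force: [0.1, 0.1, 0.9]
width: 87.8
```

Call:
arm_command --pt "0 0 0 0" --pt "0 0 0 0" --pt "0 0 0 0" --pt "0 0 0 0" --pt "0 0 0 0" --pt "0 0 0 0" --gripper 0

```text
t: 17.65
ee_pos: [448.3, -109.8, 70.3]
orientation: [-1.571, -0.001, -0.001]
ft_force: [-0.5, 0.0, 7.2]
width: 66.5
```

Call:
arm_command --pt "0 -10 0 0" --pt "0 -25 0 0" --pt "0 -35 0 0" --pt "0 -35 0 0" --pt "0 -30 0 0" --pt "8 -20 15 0" --pt "12 -10 22 0" --pt "12 0 22 0" --pt "12 0 22 0" --pt "12 0 22 0" --pt "12 0 22 0" --pt "12 0 22 0" --pt "12 0 22 0" --pt "12 0 22 0" --pt "8 0 15 0" --pt "3.5 0 9 0" --pt "0 0 0 0" --pt "0 0 0 0"

```text
t: 19.15
ee_pos: [562.8, 105.0, 234.6]
orientation: [-1.571, 0.0, 0.001]
ft_force: [0.1, -0.5, -0.6]
width: 66.6
```

Call:
arm_command --pt "0 15 0 0" --pt "0 20 0 0" --pt "0 15 0 0" --pt "0 8 0 0" --pt "0 5 0 0" --pt "0 3 0 0" --pt "0 0 0 0" --pt "0 0 0 0"

```text
t: 19.82
ee_pos: [563.9, 105.1, 169.5]
orientation: [-1.571, -0.001, -0.001]
ft_force: [1.3, -0.8, 1.2]
width: 66.3
```

Call:
arm_command --pt "0 1.5 0 0" --pt "0 1.5 0 0" --pt "0 1 0 0" --pt "0 0 0 0" --pt "0 0 0 0" --pt "0 0 0 0"

```text
t: 20.32
ee_pos: [563.8, 105.4, 165.0]
orientation: [-1.571, -0.001, -0.001]
ft_force: [3.7, -0.5, 3.0]
width: 66.4
```

Call:
arm_command --pt "0 0 0 0" --pt "0 0 0 0" --pt "0 0 0 0" --pt "0 0 0 0" --pt "0 -10 0 0" --pt "0 -20 0 0" --pt "0 -30 0 0" --pt "0 -30 0 0" --pt "0 0 0 0" --pt "0 0 0 0" --gripper 100

```text
t: 21.15
ee_pos: [564.2, 105.5, 257.0]
orientation: [-1.57, -0.003, -0.003]
ft_force: [-0.4, -0.0, -0.5]
width: 88.1
```

```bash
python3 - <<'E'
from h import *
print(get_obs()["ee_pos"].round(1)); a=get_image("wrist"); s=get_image("scene")
e=proj("scene",[564,105,130]).astype(int); print(e)
c=cv2.resize(s[e[1]-50:e[1]+50,e[0]-55:e[0]+55],None,fx=4,fy=4,interpolation=2)
b=cv2.resize(a[150:340,220:420],None,fx=1.9,fy=1.9); b=cv2.copyMakeBorder(b,0,400-b.shape[0],0,0,0)
cv2.imwrite("pics/n1.png",np.hstack([c,b])); print(c.shape,b.shape)
print("pred rim home",proj("wrist",[564,105,166]),proj("scene",[564,105,166]))
E
```

```text
[564.2 105.5 257. ]
[348 255]
(400, 440, 3) (400, 380, 3)
pred rim home [315.1852686  265.54673836] [349.18892028 247.4912774 ]
```

View pics/n1.png

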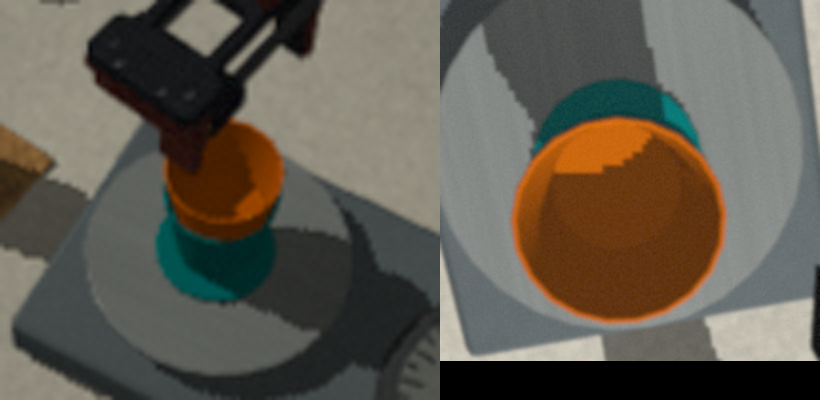

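Call:
arm_command --pt "-9 0 -24 0" --pt "-9 0 -24 0" --pt "-9 0 -24 0" --pt "-9 0 -24 0" --pt "-9 0 -24 0" --pt "-9 0 -24 0" --pt "-9 0 -24 0" --pt "-9 10 -24 0" --pt "-9 15 -24 0" --pt "-9 15 -24 0" --pt "-9 15 -24 0" --pt "-9 10 -24 0" --pt "-6 5 -22 0" --pt "0 0 0 0" --pt "0 0 0 0"

```text
t: 22.5
ee_pos: [448.1, -204.9, 183.3]
orientation: [-1.569, 0.004, 0.0]
ft_force: [0.6, 0.6, -0.1]
width: 88.4
```

```bash
python3 look.py
```

```text
[ 448.1 -204.9  183.3] 22.5
0.8 rim x,y 450.1 -203.6 diam 65.5
[(0.74, array([ 439.4, -332.9])), (0.56, array([ 451. , -204.5]))]
```

Call:
arm_command --pt "0.5 10 0.8 0" --pt "0 25 0 0" --pt "0 25 0 0" --pt "0 25 0 0" --pt "0 18 0 0" --pt "0 8 0 0" --pt "0 4 0 0" --pt "0 0 0 0" --pt "0 0 0 0"

```text
t: 23.4
ee_pos: [450.4, -203.8, 70.2]
orientation: [-1.571, -0.001, -0.0]
ft_force: [0.2, -0.0, -0.0]
width: 87.8
```

Call:
arm_command --pt "0 0 0 0" --pt "0 0 0 0" --pt "0 0 0 0" --pt "0 0 0 0" --pt "0 0 0 0" --pt "0 0 0 0" --gripper 0

```text
t: 23.9
ee_pos: [450.2, -204.1, 70.3]
orientation: [-1.571, -0.001, -0.001]
ft_force: [-1.1, -0.6, 6.6]
width: 67.4
```

Call:
arm_command --pt "0 -10 0 0" --pt "0 -25 0 0" --pt "0 -35 0 0" --pt "0 -35 0 0" --pt "0 -35 0 0" --pt "5 -25 15 0" --pt "9 -15 24 0" --pt "9 -10 24 0" --pt "9 0 24 0" --pt "9 0 24 0" --pt "9 0 24 0" --pt "9 0 24 0" --pt "9 0 24 0" --pt "9 0 24 0" --pt "9 0 24 0" --pt "9 0 24 0" --pt "9 0 24 0" --pt "6 0 20 0" --pt "3 0 10 0" --pt "4 0 0 0"

```text
t: 25.57
ee_pos: [566.6, 106.7, 259.9]
orientation: [-1.571, -0.002, 0.002]
ft_force: [-0.5, -0.9, 0.4]
width: 67.4
```

Call:
arm_command --pt "-3.8 0 0 0" --pt "0 15 0 0" --pt "0 20 0 0" --pt "0 16 0 0" --pt "0 8 0 0" --pt "0 5 0 0" --pt "0 3 0 0" --pt "0 0 0 0" --pt "0 0 0 0"

```text
t: 26.32
ee_pos: [563.5, 104.8, 193.4]
orientation: [-1.571, -0.001, -0.001]
ft_force: [0.5, -0.8, 0.6]
width: 67.6
```

Call:
arm_command --pt "0 1.5 0 0" --pt "0 1.5 0 0" --pt "0 1.5 0 0" --pt "0 0 0 0" --pt "0 0 0 0" --pt "0 0 0 0"

```text
t: 26.82
ee_pos: [563.3, 105.2, 188.4]
orientation: [-1.571, -0.001, -0.0]
ft_force: [1.2, -0.1, -0.3]
width: 67.4
```

Call:
arm_command --pt "0 1 0 0" --pt "0 0.5 0 0" --pt "0 0 0 0" --pt "0 0 0 0"

```text
t: 27.15
ee_pos: [563.3, 105.1, 186.8]
orientation: [-1.571, -0.0, -0.0]
ft_force: [3.7, -0.6, 3.2]
width: 67.0
```

Call:
arm_command --pt "0 0 0 0" --pt "0 0 0 0" --pt "0 0 0 0" --pt "0 0 0 0" --pt "0 -10 0 0" --pt "0 -20 0 0" --pt "0 -30 0 0" --pt "0 -20 0 0" --pt "0 0 0 0" --pt "0 0 0 0" --gripper 100

```text
t: 27.98
ee_pos: [563.5, 105.2, 268.1]
orientation: [-1.57, -0.002, -0.002]
ft_force: [-0.1, -0.4, 0.1]
width: 87.7
```

```bash
cat > rim.py <<'E'
import sys; from h import *
zr=float(sys.argv[1]); o=get_obs()["ee_pos"]; print(o.round(1)); im=get_image("wrist")
hsv=cv2.cvtColor(im,cv2.COLOR_BGR2HSV); m=cv2.inRange(hsv,(3,120,40),(22,255,255))
e=proj("wrist",[564,105,zr]).astype(int); m[:, :200]=0; m[:,420:]=0; m[345:]=0
n,l,s,c=cv2.connectedComponentsWithStats(m); k=l[e[1],e[0]]; print("pred",e,"box",s[k].tolist())
x,y,w,h,_=s[k]; Zc=camera_model("wrist")["position"][2]
P=lambda z:(ray("wrist",[x+w/2,e[1]],z)[0].round(1),(ray("wrist",[e[0],y+h],z)[1]+34.5).round(1),"width at z",(ray("wrist",[x+w,e[1]],z)[0]-ray("wrist",[x,e[1]],z)[0]).round(1))
print(P(zr))
for a in tip_of("wrist","liner1"): print(round(a["conf"],2),np.round(a["at"]),ray("wrist",a["at"],zr-72)[:2].round())
top=get_image("top"); 
for a in silhouettes("top","liner1"): print("top",round(a["conf"],2),np.round(a["at"]).tolist(),ray("top",a["at"],36)[:2].round())
E
python3 rim.py 189.5
```

```text
[563.5 105.2 268.1]
pred [315 270] box [256, 208, 119, 120, 11060]
(np.float64(564.3), np.float64(103.9), 'width at z', np.float64(68.2))
0.93 [310. 245.] [560. 104.]
top 0.89 [482.0, 268.0] [ 413. -464.]
top 0.87 [436.0, 219.0] [ 548. -348.]
top 0.8 [470.0, 211.0] [ 566. -441.]
top 0.72 [434.0, 262.0] [ 433. -337.]
top 0.43 [339.0, 197.0] [613. -89.]
top 0.3 [288.0, 214.0] [570.  51.]
```

Call:
arm_command --pt "-7.5 0 -26 0" --pt "-7.5 0 -26 0" --pt "-7.5 0 -26 0" --pt "-7.5 0 -26 0" --pt "-7.5 0 -26 0" --pt "-7.5 0 -26 0" --pt "-7.5 0 -26 0" --pt "-7.5 0 -26 0" --pt "-7.5 0 -26 0" --pt "-7.5 10 -26 0" --pt "-7.5 15 -26 0" --pt "-7.5 15 -26 0" --pt "-7.5 15 -26 0" --pt "-7.5 15 -26 0" --pt "-7.5 10 -26 0" --pt "-7.5 2 -26 0" --pt "-5 0 -16 0" --pt "-3 0 -8 0" --pt "0 0 0 0" --pt "0 0 0 0"

```text
t: 29.85
ee_pos: [434.7, -334.4, 184.1]
orientation: [-1.57, 0.001, 0.0]
ft_force: [0.3, 0.7, 0.3]
width: 88.0
```

```bash
python3 look.py
```

```text
[ 434.7 -334.4  184.1] 29.85
0.87 rim x,y 437.0 -330.7 diam 66.9
[(0.86, array([ 552.7, -338.7])), (0.72, array([ 434.5, -331.9])), (0.64, array([ 573. , -426.5])), (0.64, array([ 420.8, -459.1]))]
```

Call:
arm_command --pt "0.4 10 3.5 0" --pt "0 25 0 0" --pt "0 25 0 0" --pt "0 25 0 0" --pt "0 18 0 0" --pt "0 8 0 0" --pt "0 4 0 0" --pt "0 0 0 0" --pt "0 0 0 0"

```text
t: 30.75
ee_pos: [436.0, -331.4, 70.3]
orientation: [-1.571, -0.001, -0.0]
ft_force: [-0.2, -0.9, 0.1]
width: 87.9
```

Call:
arm_command --pt "0 0 0 0" --pt "0 0 0 0" --pt "0 0 0 0" --pt "0 0 0 0" --pt "0 0 0 0" --pt "0 0 0 0" --gripper 0

```text
t: 31.25
ee_pos: [436.1, -331.8, 70.4]
orientation: [-1.572, -0.001, -0.001]
ft_force: [0.2, 0.2, 5.1]
width: 67.6
```

Call:
arm_command --pt "0 -10 0 0" --pt "0 -25 0 0" --pt "0 -35 0 0" --pt "0 -35 0 0" --pt "0 -35 0 0" --pt "5 -30 15 0" --pt "8 -20 27 0" --pt "8 -15 27 0" --pt "8 -5 27 0" --pt "8 0 27 0" --pt "8 0 27 0" --pt "8 0 27 0" --pt "8 0 27 0" --pt "8 0 27 0" --pt "8 0 27 0" --pt "8 0 27 0" --pt "8 0 27 0" --pt "8 0 27 0" --pt "8 0 27 0" --pt "8 0 27 0"

```text
t: 32.92
ee_pos: [552.1, 62.9, 280.0]
orientation: [-1.571, 0.001, 0.001]
ft_force: [0.9, -1.4, 1.0]
width: 67.5
```

Call:
arm_command --pt "7 0 27 0" --pt "4 0 15 0" --pt "0 0 2 0" --pt "0 0 0 0" --pt "0 0 0 0"

```text
t: 33.33
ee_pos: [562.9, 105.1, 279.7]
orientation: [-1.571, 0.0, 0.001]
ft_force: [0.6, 0.4, -0.3]
width: 67.4
```

Call:
arm_command --pt "0 15 -0.5 0" --pt "0 20 0 0" --pt "0 15 0 0" --pt "0 8 0 0" --pt "0 4 0 0" --pt "0 2 0 0" --pt "0 0 0 0" --pt "0 0 0 0"

```text
t: 34.0
ee_pos: [564.0, 105.0, 216.5]
orientation: [-1.571, -0.001, -0.001]
ft_force: [0.3, 0.8, -1.2]
width: 67.6
```

Call:
arm_command --pt "0 1.5 0 0" --pt "0 1.5 0 0" --pt "0 1 0 0" --pt "0 1 0 0" --pt "0 0.5 0 0" --pt "0 0 0 0" --pt "0 0 0 0" --pt "0 0 0 0"

```text
t: 34.67
ee_pos: [563.7, 105.2, 210.4]
orientation: [-1.571, -0.001, -0.0]
ft_force: [1.3, 0.1, 1.5]
width: 67.5
```

Contact as predicted; release and check.

Call:
arm_command --pt "0 0.5 0 0" --pt "0 0 0 0" --pt "0 0 0 0"

```text
t: 34.92
ee_pos: [563.7, 105.1, 209.8]
orientation: [-1.571, -0.0, -0.0]
ft_force: [0.9, 0.1, 1.7]
width: 67.7
```

Call:
arm_command --pt "0 0 0 0" --pt "0 0 0 0" --pt "0 0 0 0" --pt "0 0 0 0" --pt "0 -10 0 0" --pt "0 -20 0 0" --pt "0 -30 0 0" --pt "0 -20 0 0" --pt "0 0 0 0" --pt "0 0 0 0" --gripper 100

```text
t: 35.75
ee_pos: [564.1, 105.2, 291.4]
orientation: [-1.57, -0.002, -0.002]
ft_force: [0.0, 0.4, 0.2]
width: 87.5
```

```bash
python3 rim.py 213
```

```text
[564.1 105.2 291.4]
pred [313 270] box [255, 203, 119, 123, 11234]
(np.float64(564.3), np.float64(105.3), 'width at z', np.float64(68.1))
0.72 [309. 241.] [560. 106.]
top 0.95 [467.0, 209.0] [ 571. -434.]
top 0.85 [484.0, 269.0] [ 409. -471.]
top 0.71 [438.0, 219.0] [ 547. -353.]
```

Call:
arm_command --pt "-1 0 -26 0" --pt "-1 0 -26 0" --pt "-1 0 -26 0" --pt "-1 0 -26 0" --pt "-1 0 -26 0" --pt "-1 0 -26 0" --pt "-1 0 -26 0" --pt "-1 0 -26 0" --pt "-1 0 -26 0" --pt "-1 10 -26 0" --pt "-1 20 -26 0" --pt "-1 20 -26 0" --pt "0 20 -26 0" --pt "0 15 -26 0" --pt "0 10 -26 0" --pt "0 8 -26 0" --pt "0 2 -20 0" --pt "0 0 -10 0" --pt "0 0 0 0" --pt "0 0 0 0"

```text
t: 37.62
ee_pos: [551.1, -340.5, 184.2]
orientation: [-1.57, 0.001, 0.0]
ft_force: [-0.9, 0.2, 0.1]
width: 87.9
```

```bash
python3 look.py
```

```text
[ 551.1 -340.5  184.2] 37.6167
0.89 rim x,y 550.0 -338.8 diam 65.6
[(0.71, array([ 572.8, -425.9])), (0.65, array([ 551.4, -339.1]))]
```

Call:
arm_command --pt "-0.7 10 2 0" --pt "0 25 0 0" --pt "0 25 0 0" --pt "0 25 0 0" --pt "0 18 0 0" --pt "0 8 0 0" --pt "0 4 0 0" --pt "0 0 0 0" --pt "0 0 0 0"

```text
t: 38.52
ee_pos: [551.4, -339.0, 70.5]
orientation: [-1.571, -0.001, -0.001]
ft_force: [0.8, 1.2, 0.0]
width: 87.8
```

Call:
arm_command --pt "0 0 0 0" --pt "0 0 0 0" --pt "0 0 0 0" --pt "0 0 0 0" --pt "0 0 0 0" --pt "0 0 0 0" --gripper 0

```text
t: 39.02
ee_pos: [551.1, -339.3, 70.5]
orientation: [-1.572, -0.001, -0.001]
ft_force: [-1.1, -0.3, 6.0]
width: 67.1
```

Call:
arm_command --pt "0 -10 0 0" --pt "0 -25 0 0" --pt "0 -35 0 0" --pt "0 -35 0 0" --pt "0 -35 0 0" --pt "0.7 -35 15 0" --pt "1 -30 27 0" --pt "1 -20 27 0" --pt "1 -10 27 0" --pt "1 0 27 0" --pt "1 0 27 0" --pt "1 0 27 0" --pt "1 0 27 0" --pt "1 0 27 0" --pt "1 0 27 0" --pt "1 0 27 0" --pt "1 0 27 0" --pt "1 0 27 0" --pt "0 0 27 0" --pt "0 0 27 0"

```text
t: 40.68
ee_pos: [563.0, 55.5, 305.1]
orientation: [-1.571, 0.0, -0.0]
ft_force: [0.8, -1.0, 0.6]
width: 67.4
```

Call:
arm_command --pt "0 0 27 0" --pt "0 0 20 0" --pt "0 0 4 0" --pt "0 0 0 0" --pt "0 0 0 0" --pt "0 0 0 0"

```text
t: 41.18
ee_pos: [563.4, 104.1, 304.8]
orientation: [-1.571, 0.001, -0.001]
ft_force: [-0.8, -0.1, -0.4]
width: 67.3
```

Call:
arm_command --pt "0 15 0 0" --pt "0 20 0 0" --pt "0 16 0 0" --pt "0 8 0 0" --pt "0 4 0 0" --pt "0 2 0 0" --pt "0 0 0 0" --pt "0 0 0 0"

```text
t: 41.85
ee_pos: [563.9, 105.0, 240.4]
orientation: [-1.571, -0.001, -0.001]
ft_force: [-0.3, 0.3, 0.2]
width: 67.4
```

Call:
arm_command --pt "0 1.5 0 0" --pt "0 1.5 0 0" --pt "0 1 0 0" --pt "0 1 0 0" --pt "0 1 0 0" --pt "0 0.5 0 0" --pt "0 0 0 0" --pt "0 0 0 0" --pt "0 0 0 0"

```text
t: 42.6
ee_pos: [563.8, 105.2, 233.4]
orientation: [-1.571, -0.001, -0.001]
ft_force: [1.5, 0.5, 0.9]
width: 67.2
```

Call:
arm_command --pt "0 0.5 0 0" --pt "0 0 0 0" --pt "0 0 0 0"

```text
t: 42.85
ee_pos: [563.7, 105.1, 232.8]
orientation: [-1.571, -0.0, -0.0]
ft_force: [2.6, -0.0, 1.8]
width: 67.4
```

Call:
arm_command --pt "0 0 0 0" --pt "0 0 0 0" --pt "0 0 0 0" --pt "0 0 0 0" --pt "0 -10 0 0" --pt "0 -20 0 0" --pt "0 -30 0 0" --pt "0 -20 0 0" --pt "0 0 0 0" --pt "0 0 0 0" --gripper 100

```text
t: 43.68
ee_pos: [564.0, 105.2, 314.3]
orientation: [-1.57, -0.002, -0.002]
ft_force: [0.4, 0.6, -1.0]
width: 87.7
```

```bash
python3 rim.py 236.5
```

```text
[564.  105.2 314.3]
pred [314 271] box [254, 199, 119, 128, 11591]
(np.float64(563.7), np.float64(104.9), 'width at z', np.float64(68.0))
0.87 [313. 240.] [563. 107.]
top 0.86 [466.0, 211.0] [ 568. -433.]
top 0.7 [483.0, 266.0] [ 417. -468.]
```

Call:
arm_command --pt "1 0 -26 0" --pt "1 0 -26 0" --pt "1 0 -26 0" --pt "1 0 -26 0" --pt "1 0 -26 0" --pt "1 0 -26 0" --pt "1 0 -26 0" --pt "1 0 -26 0" --pt "1 0 -26 0" --pt "0 10 -26 0" --pt "0 15 -26 0" --pt "0 20 -26 0" --pt "0 20 -26 0" --pt "0 20 -26 0" --pt "0 20 -26 0" --pt "0 15 -26 0" --pt "0 8 -26 0" --pt "0 0 -26 0" --pt "0 0 -26 0" --pt "0 0 -26 0"

```text
t: 45.55
ee_pos: [571.6, -415.7, 182.7]
orientation: [-1.569, 0.002, 0.002]
ft_force: [0.5, -0.4, -0.4]
width: 88.0
```

Call:
arm_command --pt "0 0 -12 0" --pt "0 0 0 0" --pt "0 0 0 0"

```text
t: 45.8
ee_pos: [571.9, -426.3, 183.6]
orientation: [-1.569, 0.002, 0.0]
ft_force: [-0.5, -0.2, -0.8]
width: 88.0
```

```bash
python3 look.py
```

```text
[ 571.9 -426.3  183.6] 45.8
0.72 rim x,y 570.1 -423.4 diam 65.5
[(0.95, array([ 417.8, -460.1])), (0.85, array([ 570.4, -425.8]))]
```

Call:
arm_command --pt "-2 10 2 0" --pt "0 25 0 0" --pt "0 25 0 0" --pt "0 25 0 0" --pt "0 18 0 0" --pt "0 8 0 0" --pt "0 4 0 0" --pt "0 0 0 0" --pt "0 0 0 0"

```text
t: 46.7
ee_pos: [571.1, -424.9, 70.6]
orientation: [-1.572, -0.001, -0.001]
ft_force: [0.5, -0.9, -0.0]
width: 87.8
```

Call:
arm_command --pt "0 0 0 0" --pt "0 0 0 0" --pt "0 0 0 0" --pt "0 0 0 0" --pt "0 0 0 0" --pt "0 0 0 0" --gripper 0

```text
t: 47.2
ee_pos: [570.8, -425.3, 70.5]
orientation: [-1.572, -0.001, -0.001]
ft_force: [-1.3, 0.1, 5.5]
width: 66.5
```

Call:
arm_command --pt "0 -10 0 0" --pt "0 -25 0 0" --pt "0 -35 0 0" --pt "0 -35 0 0" --pt "0 -35 0 0" --pt "0 -35 15 0" --pt "-1 -30 27 0" --pt "-1 -25 27 0" --pt "-1 -18 27 0" --pt "-1 -10 27 0" --pt "-1 0 27 0" --pt "-1 0 27 0" --pt "-1 0 27 0" --pt "0 0 27 0" --pt "0 0 27 0" --pt "0 0 27 0" --pt "0 0 27 0" --pt "0 0 27 0" --pt "0 0 27 0" --pt "0 0 27 0"

```text
t: 48.87
ee_pos: [563.0, -30.5, 328.0]
orientation: [-1.571, 0.0, 0.0]
ft_force: [0.3, 0.3, -0.6]
width: 66.4
```

Call:
arm_command --pt "0 0 27 0" --pt "0 0 27 0" --pt "0 0 27 0" --pt "0 0 27 0" --pt "0 0 19 0" --pt "0 0 10 0" --pt "0 0 0 0" --pt "0 0 0 0" --pt "0 0 0 0"

```text
t: 49.62
ee_pos: [563.4, 104.2, 327.7]
orientation: [-1.571, 0.001, -0.0]
ft_force: [0.4, 0.2, -0.4]
width: 66.7
```

Call:
arm_command --pt "0 15 0 0" --pt "0 20 0 0" --pt "0 16 0 0" --pt "0 8 0 0" --pt "0 4 0 0" --pt "0 2 0 0" --pt "0 0 0 0" --pt "0 0 0 0"

```text
t: 50.28
ee_pos: [564.0, 105.0, 263.5]
orientation: [-1.571, -0.001, -0.001]
ft_force: [0.2, 0.4, -1.1]
width: 66.5
```

Call:
arm_command --pt "0 1.5 0 0" --pt "0 1.5 0 0" --pt "0 1 0 0" --pt "0 1 0 0" --pt "0 1 0 0" --pt "0 0.5 0 0" --pt "0 0 0 0" --pt "0 0 0 0" --pt "0 0 0 0"

```text
t: 51.03
ee_pos: [563.6, 105.1, 256.3]
orientation: [-1.571, -0.0, -0.0]
ft_force: [0.3, -0.3, 1.6]
width: 66.6
```

Call:
arm_command --pt "0 0.5 0 0" --pt "0 0 0 0" --pt "0 0 0 0"

```text
t: 51.28
ee_pos: [563.6, 105.1, 255.8]
orientation: [-1.571, -0.0, -0.0]
ft_force: [-0.4, -0.4, 2.9]
width: 66.5
```

Call:
arm_command --pt "0 0 0 0" --pt "0 0 0 0" --pt "0 0 0 0" --pt "0 0 0 0" --pt "0 -10 0 0" --pt "0 -20 0 0" --pt "0 -30 0 0" --pt "0 -20 0 0" --pt "0 0 0 0" --pt "0 0 0 0" --gripper 100

```text
t: 52.12
ee_pos: [564.1, 105.2, 337.4]
orientation: [-1.57, -0.002, -0.002]
ft_force: [-0.0, 0.1, -0.9]
width: 87.8
```

```bash
python3 rim.py 260; python3 - <<'E'
from h import *
for n in("top","scene"):
    im=get_image(n)
    for t,z in(("bezel_knob",79),("zero_mark",55),("pointer_tip",55)):
        print(n,t,[(round(a["conf"],2),np.round(a["at"]),ray(n,a["at"],z)[:2].round()) for a in tip_of(n,t)])
    e=proj(n,[525,299,60]).astype(int); c=cv2.resize(im[e[1]-45:e[1]+45,e[0]-45:e[0]+95],None,fx=5,fy=3.3 if n=="x" else 5,interpolation=2)[:300] if 0 else im[e[1]-45:e[1]+45,e[0]-50:e[0]+100]
    if n=="scene": c=im[e[1]-75:e[1]+35,e[0]-130:e[0]+50]
    cv2.imwrite(f"pics/d_{n}.png",cv2.resize(c,None,fx=4,fy=4,interpolation=2)); print(e)
E
```

```text
[564.1 105.2 337.4]
pred [313 271] box [252, 195, 143, 150, 13292]
(np.float64(569.5), np.float64(93.5), 'width at z', np.float64(81.5))
0.61 [310. 243.] [561. 105.]
top 0.61 [484.0, 268.0] [ 412. -470.]
top bezel_knob [(0.93, array([193., 232.]), array([523., 292.]))]
top zero_mark [(0.89, array([179., 248.]), array([486., 335.])), (0.71, array([266., 215.]), array([568., 107.]))]
top pointer_tip []
[192 232]
scene bezel_knob [(0.67, array([422., 305.]), array([533., 301.])), (0.61, array([347., 244.]), array([517.,  68.]))]
scene zero_mark [(0.55, array([442., 301.]), array([484., 329.]))]
scene pointer_tip []
[421 304]
```

View pics/d_scene.png

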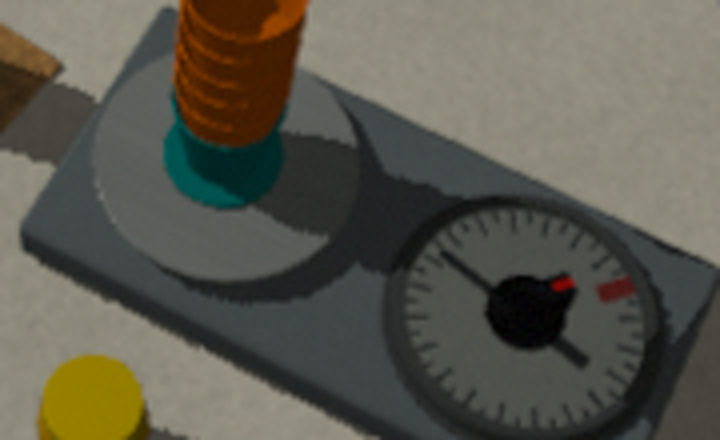

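Call:
arm_command --pt "-5 0 24 0" --pt "-5 0 24 0" --pt "-5 0 24 0" --pt "-5 0 24 0" --pt "-5 0 24 0" --pt "-5 0 24 0" --pt "-5 10 24 0" --pt "-4 20 24 0" --pt "0 25 2 0" --pt "0 25 0 0" --pt "0 20 0 0" --pt "0 0 0 0" --pt "0 0 0 0"

```text
t: 53.8
ee_pos: [524.0, 298.9, 235.0]
orientation: [-1.572, 0.002, 0.002]
ft_force: [0.8, 0.2, 0.3]
width: 87.8
```

```bash
python3 - <<'E'
from h import *
print(get_obs()["ee_pos"].round(1)); im=get_image("wrist"); 
print("knobpred",proj("wrist",[525,299,79]))
for t,z in(("bezel_knob",79),("zero_mark",55),("pointer_tip",55)):
    print(t,[(round(a["conf"],2),np.round(a["at"]),ray("wrist",a["at"],z)[:2].round(1)) for a in tip_of("wrist",t)])
cv2.imwrite("pics/d2.png",im)
E
```

```text
[524.  298.9 235. ]
knobpred [312.83862538 240.56621957]
bezel_knob []
zero_mark [(0.85, array([253., 189.]), array([478.1, 336.4]))]
pointer_tip []
```

View pics/d2.png

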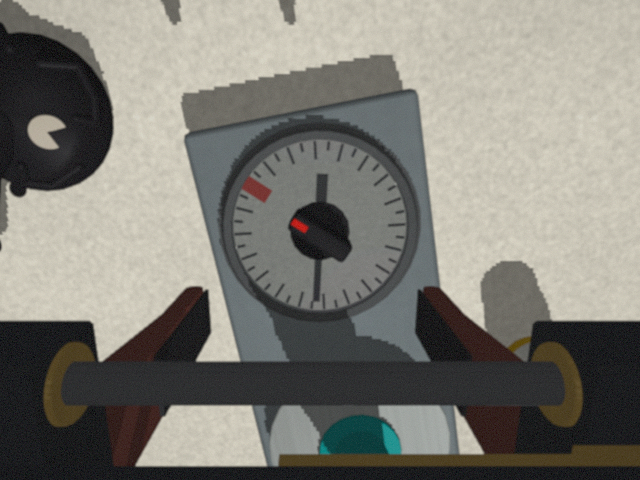

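```bash
python3 - <<'E'
from h import *
W=lambda p,z:ray("wrist",p,z)[:2]
k=(W([299,226],87)+W([345,250],87))/2; b=W([299,226],87)-W([345,250],87)
c=W([320,221],57); print("knob",k,"ring",c,"bar len",np.linalg.norm(b),"ang",np.degrees(np.arctan2(b[1],b[0])))
for z in(48,52,56):
    t,q,zm=W([317,301],z),W([322,176],z),W([257,189],z)
    for n,p,o in(("tip-tail",t,q),("tip",t,k),("zero",zm,k)):
        d=p-o; print(z,n,np.linalg.norm(d).round(1),np.degrees(np.arctan2(d[1],d[0])).round(1))
print(get_obs()["qpos"].round(3))
E
```

```text
knob [532.85872349 302.80119254] ring [531.78929631 310.5302847 ] bar len 38.984669940346464 ang 152.04366672608117
48 tip-tail 108.1 -91.9
48 tip 64.9 -92.8
48 zero 61.9 148.2
52 tip-tail 106.8 -91.9
52 tip 63.4 -92.9
52 zero 61.7 147.6
56 tip-tail 105.5 -91.9
56 tip 61.9 -93.0
56 zero 61.4 147.1
[ 0.498  0.395  1.68  -0.     1.064  0.499]
```

Call:
arm_command --pt "7.5 0 4 0" --pt "0 0 0 -0.12" --pt "0 0 0 -0.12" --pt "0 0 0 -0.12" --pt "0 0 0 -0.12" --pt "0 0 0 -0.12" --pt "0 0 0 -0.12" --pt "0 0 0 -0.12" --pt "0 0 0 -0.12" --pt "0 0 0 -0.12" --pt "0 0 0 -0.12" --pt "0 0 0 -0.12" --pt "0 0 0 -0.12" --pt "0 0 0 -0.12" --pt "0 0 0 -0.12" --pt "0 0 0 -0.12" --pt "0 0 0 -0.085" --pt "0 0 0 0"

```text
t: 55.5
ee_pos: [532.9, 303.5, 236.6]
orientation: [-1.043, -1.44, 1.438]
ft_force: [1.1, 0.6, -0.4]
width: 87.7
```

```bash
python3 - <<'E'
from h import *
o=get_obs(); r=R.from_rotvec(o["orientation"]).as_matrix(); print(o["ee_pos"].round(1),np.degrees(np.arctan2(r[1,0],r[0,0])),o["qpos"].round(2)); get_image("wrist")
for t,z in(("bezel_knob",79),("zero_mark",52),("pointer_tip",52)):
    print(t,[(round(a["conf"],2),np.round(a["at"]),ray("wrist",a["at"],z)[:2].round(1)) for a in tip_of("wrist",t)])
E
```

```text
[532.9 303.5 236.6] 108.16275365497034 [ 0.5   0.41  1.66  0.    1.07 -1.39]
bezel_knob [(0.75, array([312., 236.]), array([530. , 302.8]))]
zero_mark []
pointer_tip []
```

Call:
arm_command --pt "0 0 0 0.12" --pt "0 0 0 0.12" --pt "0 0 0 0.12" --pt "0 0 0 0.12" --pt "0 0 0 0.12" --pt "0 0 0 0.12" --pt "0 0 0 0.12" --pt "0 0 0 0.12" --pt "0 0 0 0.12" --pt "0 0 0 0.12" --pt "0 0 0 0.12" --pt "0 0 0 0.12" --pt "0 0 0 0.12" --pt "0 0 0 0.12" --pt "0 0 0 0.12" --pt "0 0 0 0.12" --pt "0 0 0 0.12" --pt "0 0 0 0.12" --pt "0 0 0 0.12" --pt "0 0 0 0.12"

```text
t: 57.37
ee_pos: [532.1, 303.2, 235.8]
orientation: [-1.532, 0.41, -0.41]
ft_force: [-0.3, -0.2, -0.1]
width: 87.9
```

Call:
arm_command --pt "0 0 0 0.12" --pt "0 0 0 0.12" --pt "0 0 0 0.12" --pt "0 0 0 0.12" --pt "0 0 0 0.12" --pt "0 0 0 0.12" --pt "0 0 0 0.12" --pt "0 0 0 0.12" --pt "0 0 0 0.12" --pt "0 0 0 0.12" --pt "0 0 0 0.12" --pt "0 0 0 0.05" --pt "0 20 0 0" --pt "0 30 0 0" --pt "0 30 0 0" --pt "0 30 0 0" --pt "0 20 0 0" --pt "0 0 0 0" --pt "0 0 0 0"

```text
t: 58.95
ee_pos: [531.6, 302.9, 105.0]
orientation: [-1.045, 1.438, -1.438]
ft_force: [0.7, -0.1, 0.4]
width: 87.9
```

```bash
python3 - <<'E'
from h import *
o=get_obs(); r=R.from_rotvec(o["orientation"]).as_matrix(); print(o["ee_pos"].round(1),np.degrees(np.arctan2(r[1,0],r[0,0])),o["qpos"].round(2))
E
```

```text
[531.6 302.9 105. ] -108.0628459945338 [0.5  0.58 1.74 0.   0.83 2.38]
```

Call:
arm_command --pt "0 14 0 0" --pt "0 7 0 0" --pt "0 3 0 0" --pt "0 0 0 0" --pt "0 0 0 0"

```text
t: 59.37
ee_pos: [532.4, 303.3, 82.6]
orientation: [-1.043, 1.437, -1.437]
ft_force: [0.2, -0.1, -0.2]
width: 87.8
```

Call:
arm_command --pt "0 0 0 0" --pt "0 0 0 0" --pt "0 0 0 0" --pt "0 0 0 0" --pt "0 0 0 0" --pt "0 0 0 0" --pt "0 0 0 0" --pt "0 0 0 0" --pt "0 0 0 0" --pt "0 0 0 0" --gripper 0

```text
t: 60.2
ee_pos: [531.8, 302.7, 81.6]
orientation: [-1.045, 1.436, -1.437]
ft_force: [2.0, -10.7, 1.3]
width: 24.6
```

Call:
arm_command --pt "0 0 0 0" --pt "0 0 0 0" --pt "0 0 0 0" --pt "0 0 0 0"

```text
t: 60.53
ee_pos: [531.7, 301.1, 81.4]
orientation: [-1.047, 1.436, -1.439]
ft_force: [1.5, -10.0, 2.0]
width: 16.0
```

```bash
python3 - <<'E'
from h import *
o=get_obs(); r=R.from_rotvec(o["orientation"]).as_matrix(); print(o["ee_pos"].round(1),np.degrees(np.arctan2(r[1,0],r[0,0])),o["moment"],o["ft_force"]); cv2.imwrite("pics/k1.png",get_image("wrist"))
E
```

```text
[531.7 301.1  81.4] -107.98406715971208 [-1.43329115  0.00334689 -0.00738744] [  1.52299911 -10.03683123   2.03063909]
```

View pics/k1.png

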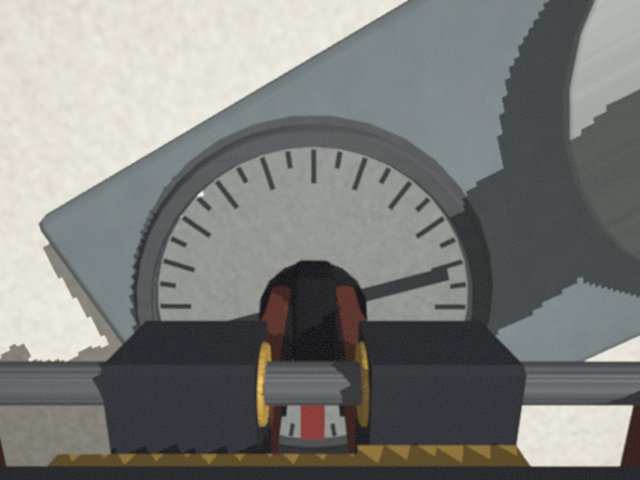

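Call:
arm_command --pt "1.6 0 0.5 0" --pt "0 0 0 0" --pt "0 0 0 -0.06" --pt "0 0 0 -0.12" --pt "0 0 0 -0.12" --pt "0 0 0 -0.12" --pt "0 0 0 -0.12" --pt "0 0 0 -0.12" --pt "0 0 0 -0.12" --pt "0 0 0 -0.12" --pt "0 0 0 -0.12" --pt "0 0 0 -0.12" --pt "0 0 0 -0.12" --pt "0 0 0 -0.12" --pt "0 0 0 -0.12" --pt "0 0 0 -0.12" --pt "0 0 0 -0.12" --pt "0 0 0 -0.101" --pt "0 0 0 0" --pt "0 0 0 0"

```text
t: 62.25
ee_pos: [529.1, 304.6, 81.4]
orientation: [-1.567, 0.038, -0.031]
ft_force: [-12.4, 16.7, 0.9]
width: 16.2
```

```bash
python3 - <<'E'
from h import *
o=get_obs(); r=R.from_rotvec(o["orientation"]).as_matrix(); print(o["ee_pos"].round(1),np.degrees(np.arctan2(r[1,0],r[0,0])),o["moment"],o["ft_force"],o["width"])
E
```

```text
[529.1 304.6  81.4] -2.518686522780506 [2.6727792  1.86909451 0.02589597] [-12.43119279  16.67118821   0.91630158] 16.205968713412503
```

Call:
arm_command --pt "-1.5 0 1.5 0" --pt "-1.5 0 1.5 0" --pt "0 0 0 0" --pt "0 0 0 0"

```text
t: 62.58
ee_pos: [529.0, 304.9, 81.4]
orientation: [-1.57, 0.035, -0.034]
ft_force: [-0.7, 2.9, -4.2]
width: 15.8
```

Call:
arm_command --pt "0 0 0 0" --pt "0 0 0 0" --pt "0 0 0 0" --pt "0 0 0 0" --pt "0 0 0 0" --pt "0 -10 0 0" --pt "0 -25 0 0" --pt "0 -30 0 0" --pt "0 -40 0 0" --pt "0 -30 0 0" --pt "0 -20 0 0" --pt "0 0 0 0" --pt "0 0 0 0" --pt "0 0 0 0" --gripper 100

```text
t: 63.75
ee_pos: [528.5, 304.2, 236.1]
orientation: [-1.571, 0.035, -0.034]
ft_force: [-1.1, 0.1, -0.7]
width: 87.8
```

```bash
python3 - <<'E'
from h import *
o=get_obs(); print(o["ee_pos"].round(1)); im=get_image("wrist")
for t,z in(("bezel_knob",79),("zero_mark",52),("pointer_tip",52)):
    print(t,[(round(a["conf"],2),np.round(a["at"],1),ray("wrist",a["at"],z)[:2].round(1)) for a in tip_of("wrist",t)])
e=proj("wrist",[530,304,55]).astype(int); print(e)
cv2.imwrite("pics/f.png",cv2.resize(im[e[1]-110:e[1]+110,e[0]-110:e[0]+110],None,fx=2.7,fy=2.7,interpolation=2))
E
```

```text
[528.5 304.2 236.1]
bezel_knob [(0.95, array([312. , 240.2]), array([527.2, 304.1]))]
zero_mark [(0.95, array([315.2, 305.7]), array([527.2, 240.1])), (0.69, array([ 40. , 136.8]), array([318.5, 389.5]))]
pointer_tip []
[315 233]
```

View pics/f.png

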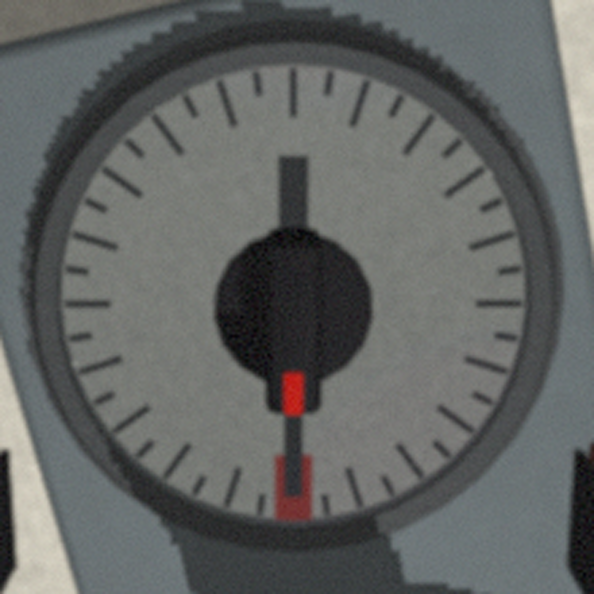

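Call:
arm_command --pt "0 -25 0 0" --pt "0 -25 0 0" --pt "0 -25 0 0" --pt "0 -25 0 0" --pt "0 0 0 0" --pt "0 0 0 0" --pt "0 0 0 0" --pt "0 0 0 0"

```text
t: 64.62
ee_pos: [528.3, 304.1, 334.6]
orientation: [-1.572, 0.037, -0.032]
ft_force: [-0.6, -0.2, -0.2]
width: 88.1
```

```bash
python3 - <<'E'
from h import *
print(get_obs()["ft_force"]); cv2.imwrite("pics/end.png",get_image("scene"))
for t,z in(("tin",4),("pot",68),("mat",0),("jar",0),("mask",0),("brush",0)): print(t,[(round(a["conf"],2),ray("scene",a["at"],z)[:2].round()) for a in tip_of("scene",t)][:1])
E
```

```text
[-0.62209502 -0.17290122 -0.23559543]
tin [(0.74, array([542., 105.]))]
pot [(0.57, array([562.,  96.]))]
mat [(0.69, array([624., -92.]))]
jar [(0.57, array([745., 153.]))]
mask [(0.57, array([289., 395.]))]
brush [(0.68, array([ 755., -243.]))]
```

View pics/end.png

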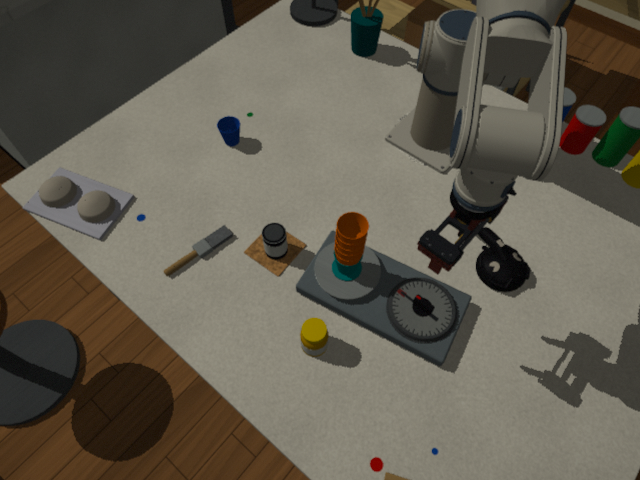

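The picture shows the tin upright on the mat at (274,240), the stack of five liners in the pot on the pan at (350,245), and the pointer over the red mark at (403,293). The mask, brush, jar and blue cup haven't moved.

```bash
python3 -c "
from workcell import close_job; print(close_job())"
```

```text
the job is handed in; nothing more can be done
None
```

I finished the job and handed it in at about 65 s on the robot's clock; no verdict was given.

- **Tin and pot:** The tin stands upright on the cork mat. The turquoise pot stands near the middle of the pan, at about (564, 105) mm; I put the pan's centre at (566, 105).
- **Liners:** All five orange liners are nested in the pot. The last close picture shows evenly spaced rims and an upright stack. I left the blue look-alike alone.
- **Dial:** I turned the bezel about 105° by its knob, on top of the roughly 10–15° it turned when the jaws closed on it. The final close-up shows the pointer tip over the middle of the red mark.
- **Bystanders:** The mask, brush and jar look unmoved in the final picture.

These checks failed or disagreed:

- **Fifth liner's rim:** The automatic rim check gave a false size of 81 mm, probably because other orange or red pixels got into it. I judged that liner by its seating height and the picture instead.
- **Network detections:** In the final scene the tin detector reported a point on the pan, and it never found the pointer tip on the dial. I went by the pictures for both.
- **Knob turn:** Side forces reached about 21 N because the jaws were a few mm off the knob's axis. I eased this before letting go.
- **First knob approach:** I turned the wrist the wrong way before gripping and had to reverse, which only cost time.

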